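# Spin the washed cherry tomatoes gently and stop the basket at the lip

## Robot

A 6-joint arm with a two-finger parallel gripper is mounted at the origin on the work surface. World frame = base frame: x ahead of the robot, y to its left, z up, the work surface at z = 0. Lengths are in m, angles in rad, forces in N, time in s.
With the tool pointing down it reaches from about 0.35 to 0.725 m from the base axis. Payload 4.3 kg.
Tool frame: the origin (TCP) lies between the finger pads; the fingertips stand ctrl.nose_length ahead of it and the grasp point (between the pads) lies 11 mm behind it (ctrl.nose_length is the distance from the TCP to the fingertips, in m); z points along the fingers, y is the line along which they close (so a half turn about z gives the same grasp; the last joint's range is limited). The gripper opens to 85 mm and grips with 20 to 120 N. Pads are 22 mm wide; open, the fingers measure 114 mm over their backs; the gripper's body (76 mm by 85 mm) begins 54 mm behind the grasp point. The pads swing forward as they close: fully open they stand 13 mm farther back than shut.
Start: joints at [-1.356, 0.377, 0.081, 1.274, 0, 1.46], TCP at [0.184, -0.545, 0.239] pointing down, gripper open.
Joint ranges: [-2.72, 2.72], [-0.84, 1.66], [-1.02, 1.22], [-1.77, 2.12], [-1.37, 1.28], [-3.14, 3.14]. Speed limits (rad/s): [2.57, 2.57, 3.14, 3.14, 3.14, 3.14].

## Interface

Orientations are given as a rotation vector (axis times angle).
In Python, from station import ctrl, imaging gives the robot as it stands.
- The arm moves only by the tool jog_arm, never from a script. Its argument "commands" is a list of rows, each a list of 7 numbers: the shift along the world's x, y, z in cm, then the turn, a rotation vector about the world's x, y, z in degrees, then the closure, from -1 (fully open) to 1 (shut). In form: [[dx, dy, dz, rx, ry, rz, jaw], ...]. A call has 1 to 8 rows; each row is the pose to reach, as a shift and turn from the pose commanded when the call began; what a row does not reach only later rows make up. A row lasts 1/8 s, in which the tool goes at most 62.5 mm and 10.7 degrees, less where a joint would pass 70% of its speed; a pose out of reach is approached as far as the arm can. A call with a gripper value outside its range is refused whole. The fingers move at their own pace and stop on an object; "force" is the grip in N (left out, the last holds). Time passes only in rows, so rows that repeat a pose let the fingers close. It gives the time, the measured TCP pose, the force, the opening and the grip force at its end, in the units of the state.
- ctrl.state(): the state, without advancing time (a new reading comes with each control period).
- imaging.capture(name): name is "side" or "top"; returns a dict with "color" (384x512x3 uint8, red, green, blue), "fovy" (degrees; the focal length in pixels is half the picture's height over the tangent of half this angle, whatever the lens; pixels are square), "cx", "cy" (the principal point, pixels), "k1" (the pictures are not rectified: a ray, as slopes to the right and down, at radius r is drawn at 1 + k1 r^2 times it, then the intrinsics apply), "R" (3x3) and "t" (3): a world point X has camera coordinates R X + t. Camera axes: x right, y down, z forward; pixel columns grow to the right and rows downward; lengths in m; the calibration is good to about 2 mm. A picture is of the moment at which its call begins. There is no depth.
- ctrl.finish_job(): hands the job in; it is judged then, once.
The state is a dict: "t": time; "joints": joint angles; "qvel": joint speeds; "joint_efforts": joint torques, N m; "tcp_pos": TCP position; "tool_rot": TCP orientation; "contact_force": force on the tool from outside, world axes, zero at the start; "torque": the same for the moment, N m; "grip_width": finger opening in m; "grip_force": force on a finger pad.
Only numpy, scipy, OpenCV 4.12 (cv2) and the standard library are available. Lean on these libraries where they do the work, as an engineer would, in place of code of your own. Each camera call takes 0.05 s, during which the arm holds its last target. There are 200 camera calls.

## Task

Take the orange knob of the fruit spinner's crank and turn it clockwise seen from above until the basket of tomatoes inside (not just the crank) turns at 2 rad/s, and keep the basket within 0.4 rad/s of that for five seconds; never let the basket go over 3 rad/s, which bruises the fruit. Then bring the basket to a stop with its blue tab facing the white mark on the bowl's lip, the tab's width wholly within the mark's width, let go of the knob and move clear. Drive the basket only through the crank, and leave the jug, the jar and the mug alone.

Things in the scene. Friction and masses are not known exactly. Their poses are not given: they have to be found in the camera images.
- bowl: Green bowl of the fruit spinner, fixed to the worktop, 284 mm across and 120 mm high, with a green bridge bar (30 mm wide, top at 160 mm) over it along its own y axis. Origin: centre of its underside, on the common vertical axis of basket and crank; z up; its x axis points at the white mark on the lip. The bowl's position and yaw differ between starts.
- lip_mark (a point): Centre of the white mark on the outside of the bowl's lip: 56 mm wide along the bowl's y, 151 mm from the axis, 122 mm above the worktop, on the bowl's +x side.
- tab (a point): Point on the blue tab (24 mm wide, reaching from 79 to 129 mm from the axis) on the rim of the white basket: 118 mm from the axis, 133 mm high, turning with the basket. Tab wholly within the mark's width means that it is at most 16 mm to either side of the bowl's x axis.
- basket (a joint): Angle of the white basket (236 mm across) relative to the bowl, rad, not wrapped, growing clockwise seen from above; 0 and every multiple of 2 pi make the tab face the mark. With tomatoes about 1.3 kg and 0.009 kg m2 about the axis (hidden, 0.7 to 1.35 times). Bearing drag 0.002 N m per rad/s, and dry friction of the drag plate, nominally 0.011 N m (hidden, 0.5 to 1.8 times).
- crank (a joint): Angle of the crank relative to the basket, rad, not wrapped, growing clockwise; at 0 the knob is over the tab. Between them is only a slipping fluid clutch, 0.009 N m per rad/s of speed difference, either way. To keep the basket at 2 rad/s the crank must turn faster, 3 to 4.7 rad/s by drag; a resting basket moves only for a crank faster than 0.6 to 2.2 rad/s; a stopped crank brakes it.
- drag_plate: Aluminium drag plate, 40 by 64 by 10 mm, about 0.06 kg, lying loose in the housing under the middle of the bridge, on lugs of the basket, underside 135 mm high. It cannot turn and rubs on the basket by its weight: this dry friction slows the basket and keeps it still at rest. Not to be handled. Origin: centre of its underside.
- knob_mid (a point): Middle of the orange knob on the crank's end: an upright cylinder, 26 mm in diameter, from 192 to 248 mm above the worktop, swivelling freely on its pin 60 mm from the axis; this point is on its centreline at 220 mm. The grey crank arm under it, 26 mm wide, has its top at 189 mm. No end stops; with no hand on it the crank goes round with the basket. Its starting angle differs.
- crank_axis (a point): Point on the common vertical axis of crank and basket, 220 mm above the worktop: the centre of the knob's circle (radius 60 mm).
- jug: Bystander: steel jug with a handle, 80 mm across, 130 mm high, loose; origin at the centre of its underside.
- jar: Bystander: amber glass jar with a steel lid, 70 mm across, 110 mm high, loose; origin at the centre of its underside.
- mug: Bystander: white mug with a handle, 80 mm across, 90 mm high, loose; origin at the centre of its underside.

How it is judged:
By the outcome, as a careful person would: the job done as asked, in the order asked, and still so for the second after the job is handed in, with the robot touching nothing.
It also fails if it takes over 64 s, if anything falls off the work surface, if the arm or the gripper's body presses on something with over 40 N, if the wrist force passes 120 N, or if a joint passes its speed limit or range.

## Working session

There is one attempt and no reset: what is moved stays moved. The work goes in short steps, Python scripts to look and compute and a tool call to move; the robot and the scene stay as the last step left them, time stands still between calls to the robot, and variables do not carry over. Pictures are saved under pics/ and viewed, at most 10 in all, crops included, and the job is handed in when it is done.

Besides the shell and the picture viewer there is one more tool, called after "Request:" in YAML: its name, and indented under it one key for each argument. jog_arm: Moves the arm, as the interface text tells. Its arguments: {"type":"object","properties":{"commands":{"type":"array"},"force":{"type":"number"}},"required":["commands"]}

```bash
mkdir -p pics
python3 - <<'E'
from station import ctrl, imaging
import cv2
print(ctrl.state(), ctrl.nose_length)
for n in("top","side"):
    c=imaging.capture(n); cv2.imwrite(f"pics/{n}0.png",cv2.resize(c["color"][:,:,::-1],(800,600)))
    print(n,{k:v for k,v in c.items() if k!="color"})
E
```

```text
{'t': 0.0, 'joints': array([-1.35632574e+00,  3.78048413e-01,  7.96148652e-02,  1.27440084e+00,
        1.47759790e-05,  1.46048274e+00]), 'qvel': array([ 0.00150753,  0.00097035, -0.00156263,  0.00023049,  0.00169914,
       -0.00214794]), 'joint_efforts': array([ 1.64571204e-03, -4.63613784e+01,  2.69871533e+01,  2.08127894e-02,
       -1.74453312e-04,  2.24341267e-05]), 'tcp_pos': array([ 0.18334937, -0.54430356,  0.23836495]), 'tool_rot': array([-3.09825056e+00, -5.07601233e-01,  1.43375748e-04]), 'contact_force': array([-0.24911579, -0.46267128,  0.6256739 ]), 'torque': array([ 0.04551428, -0.03921464,  0.01854976]), 'grip_force': 0.0, 'grip_width': 0.08541735330239877} 0.008
top {'fovy': 50.7895487944603, 'cx': 257.5064467108297, 'cy': 192.256797931984, 'k1': -0.13493627543747216, 'R': array([[-0.02229935, -0.9997266 , -0.00703264],
       [-0.99098887,  0.02303266, -0.1319491 ],
       [ 0.132075  ,  0.00402689, -0.99123155]]), 't': array([0.01201648, 0.59414236, 1.12345574])}
side {'fovy': 46.024514691671484, 'cx': 253.22689539261432, 'cy': 197.90879724578588, 'k1': 0.029693207441588574, 'R': array([[-0.97330554, -0.22866712,  0.01968947],
       [-0.16351612,  0.6306731 , -0.75862634],
       [ 0.16105528, -0.74159476, -0.65122838]]), 't': array([0.57843312, 0.20488959, 1.27658102])}
```

View pics/top0.png

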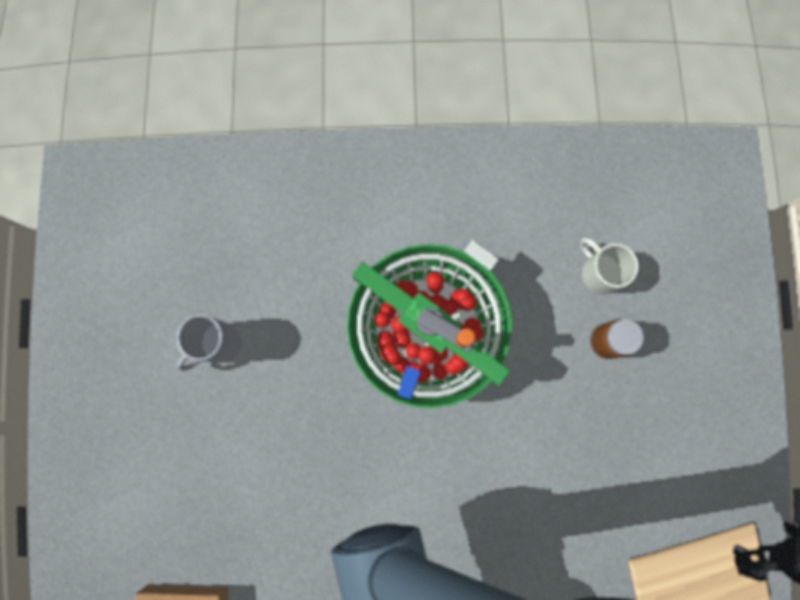

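View pics/side0.png

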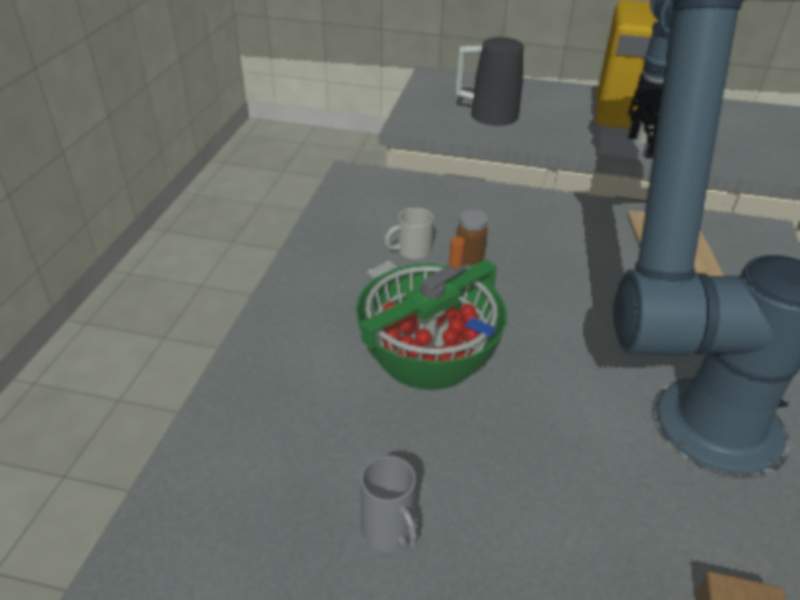

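Top view (800-px scale): bowl centre about (430,325), white mark (481,255), orange knob (466,337), blue tab (409,382). The side view agrees, with mark (381,270), knob (458,251) and tab (481,327).

```bash
cat > h.py <<'E'
from station import ctrl, imaging
import numpy as np, cv2
from scipy.optimize import least_squares
def ray(c,uv):
    f=192/np.tan(np.radians(c["fovy"]/2)); K=np.array([[f,0,c["cx"]],[0,f,c["cy"]],[0,0,1]])
    p=(np.atleast_2d(uv).astype(float)-[c["cx"],c["cy"]])/f
    q=p.copy()
    for _ in range(20): q=p/(1+c["k1"]*(q**2).sum(1,keepdims=True))
    d=np.c_[q,np.ones(len(q))]@c["R"]; o=-c["R"].T@c["t"]; return o,d
def at(c,uv,z):
    o,d=ray(c,uv); return (o+d*((z-o[2])/d[:,2])[:,None])[:,:2]
def hsv(c): return cv2.cvtColor(c["color"],cv2.COLOR_RGB2HSV)
def blob(c,lo,hi,roi=None):
    m=cv2.inRange(hsv(c),lo,hi)
    if roi is not None: k=np.zeros_like(m); a,b,e,g=roi; k[b:g,a:e]=255; m&=k
    n,l,s,ce=cv2.connectedComponentsWithStats(m)
    if n<2: return None,0,m
    i=1+np.argmax(s[1:,4]); return ce[i],s[i,4],(l==i).astype(np.uint8)
BLUE=((105,150,80),(125,255,255)); OR=((7,190,130),(16,255,255)); GR=((50,100,30),(80,255,255))
E
python3 - <<'E'
from h import *
T=imaging.capture("top");S=imaging.capture("side")
for n,c,r,rs in(("top",T,(220,150,330,265),(295,150,320,175)),("side",S,(220,140,330,250),(230,163,256,180))):
    h=hsv(c)
    g,a,m=blob(c,*GR,r)
    p=cv2.findContours(m,cv2.RETR_EXTERNAL,cv2.CHAIN_APPROX_NONE)[0]; p=max(p,key=len)[:,0]
    X=at(c,p,.12)
    if n=="top":
        f=least_squares(lambda q:np.hypot(*(X-q[:2]).T)-q[2],[.5,0,.142],loss="soft_l1",f_scale=.002); print("axis",f.x)
        ax=f.x[:2]
    b,a,_=blob(c,*BLUE,r); t=at(c,b,.133)[0]
    o,ao,mo=blob(c,*OR,r); 
    w,aw,_=blob(c,(0,0,175),(180,40,255),rs); mk=at(c,w,.122)[0]
    for nm,P,A,px in(("tab",t,a,b),("knob220",at(c,o,.22)[0],ao,o),("knob245",at(c,o,.245)[0],ao,o),("mark",mk,aw,w)):
        d=P-ax; print(n,nm,px,A,P.round(4),"r",np.hypot(*d).round(4),"ang",np.degrees(np.arctan2(d[1],d[0])).round(1))
E
```

```text
axis [ 0.54127166 -0.0463072   0.1384844 ]
top tab [260.84768212 245.08609272] 151 [ 0.4429 -0.0075] r 0.1057 ang 158.5
top knob220 [297. 210.] 1 [ 0.5248 -0.0965] r 0.0529 ang -108.1
top knob245 [297. 210.] 1 [ 0.5226 -0.0942] r 0.0514 ang -111.2
top mark [307.25906736 162.48704663] 193 [ 0.6612 -0.138 ] r 0.151 ang -37.4
side tab [307.74074074 209.12345679] 81 [ 0.441 -0.001] r 0.1101 ang 155.7
side knob220 None 0 [nan nan] r nan ang nan
side knob245 None 0 [nan nan] r nan ang nan
side mark None 0 [nan nan] r nan ang nan
```

Run:
```python
from h import *
T=imaging.capture("top");S=imaging.capture("side")
print(hsv(T)[215,296:302],hsv(S)[160,291:296],hsv(S)[171:175,240:248:3].tolist())
ax=np.array([.5413,-.0463])
for n,c,r,rs in(("top",T,(285,205,312,225),(295,150,320,175)),("side",S,(280,145,305,172),(230,163,256,180))):
    o,ao,mo=blob(c,(5,170,120),(17,255,255),r); w,aw,_=blob(c,(0,0,150),(180,35,255),rs)
    print(n,o,ao,w,aw, cv2.boundingRect(mo))
    for z in(.22,.235,.248): 
        P=at(c,o,z)[0];d=P-ax;print(z,P,np.hypot(*d),np.degrees(np.arctan2(d[1],d[0])))
    if w is not None:
        P=at(c,w,.122)[0];d=P-ax;print("mark",P,np.hypot(*d),np.degrees(np.arctan2(d[1],d[0])))
```

```text
[[ 12 178 230]
 [ 12 180 229]
 [ 12 178 228]
 [ 11 181 225]
 [ 11 179 225]
 [ 11 180 225]] [[ 12 178 146]
 [ 12 180 146]
 [ 12 182 144]
 [ 12 178 139]
 [ 12 176 129]] [[[65, 12, 132], [60, 11, 144], [65, 11, 145]], [[69, 13, 142], [60, 11, 145], [65, 11, 145]], [[60, 11, 145], [65, 10, 146], [63, 16, 142]], [[60, 10, 146], [60, 14, 145], [63, 40, 129]]]
top [298.11881188 214.87128713] 101 [308.20096852 158.24455206] 413 (293, 209, 12, 12)
0.22 [ 0.51297147 -0.09884888] 0.05969832446038763 -118.32862488881892
0.235 [ 0.5118559  -0.09741917] 0.05899257834363749 -119.94148877021635
0.248 [ 0.51088907 -0.09618009] 0.058419582209553914 -121.36986012810566
mark [ 0.67287825 -0.14103676] 0.16213540175079816 -35.7540069371568
side [292.22123894 160.55752212] 113 None 0 (289, 152, 8, 19)
0.22 [ 0.50755889 -0.09720328] 0.06107050213444524 -123.53830885469273
0.235 [ 0.50524226 -0.07641354] 0.04697856702771219 -140.13313364495892
0.248 [ 0.50323452 -0.05839576] 0.039941064447423125 -162.37172281009336
```

Request:
jog_arm:
  commands:
    - [2, 2.8, 2.5, 0, 0, 6, -1]
    - [5.4, 7.5, 5, 0, 0, 14, -1]
    - [9, 12.3, 5.5, 0, 0, 22, -1]
    - [12.6, 17.1, 5.5, 0, 0, 30, -1]
    - [16.2, 22, 5.5, 0, 0, 39, -1]
    - [19.8, 27, 5.5, 0, 0, 48, -1]
    - [23.3, 31.8, 5.5, 0, 0, 57, -1]
    - [26.6, 36.2, 5.5, 0, 0, 64, -1]
  force: 30

```text
t: 1.3
tcp_pos: [0.4504, -0.1811, 0.2945]
tool_rot: [2.355, 2.079, 0.0]
contact_force: [1.3, -1.0, 0.3]
grip_width: 0.0851
grip_force: 0.0
```

Run:
```python
from h import *
s=ctrl.state(); print(s)
T=imaging.capture("top");b,a,_=blob(T,*BLUE,(220,150,330,265));print(b,a)
```

```text
{'t': 1.3, 'joints': array([-5.13097424e-01,  1.83609888e-01, -3.94354663e-02,  1.34708011e+00,
       -1.99725747e-05,  1.18205776e+00]), 'qvel': array([ 0.91544934,  0.19053817,  0.23035023,  0.03443073, -0.00290185,
       -0.04831453]), 'joint_efforts': array([-3.81804228e+00, -3.91681552e+01,  2.60416692e+01,  4.55203252e-01,
        7.85400672e-02,  9.90876986e-03]), 'tcp_pos': array([ 0.45041947, -0.18113179,  0.29449384]), 'tool_rot': array([2.35470748e+00, 2.07868579e+00, 3.16238028e-04]), 'contact_force': array([ 1.30995361, -0.96745026,  0.26055365]), 'torque': array([-0.05922476, -0.05806102,  0.01613211]), 'grip_force': 0.0, 'grip_width': 0.08512780782580352}
[260.84768212 245.08609272] 151
```

Request:
jog_arm:
  commands:
    - [2.8, 4.0, 0, 0, 0, 3, -1]
    - [5.2, 7.4, 0, 0, 0, 3, -1]
    - [6.0, 8.6, 0, 0, 0, 3, -1]
    - [6.0, 8.6, -2.5, 0, 0, 3, -1]
    - [6.0, 8.6, -5.8, 0, 0, 3, -1]
    - [6.0, 8.6, -8.2, 0, 0, 3, -1]
    - [6.0, 8.6, -8.2, 0, 0, 3, -0.3]
    - [6.0, 8.6, -8.2, 0, 0, 3, 1]
  force: 30

```text
t: 2.35
tcp_pos: [0.5097, -0.0976, 0.2134]
tool_rot: [2.305, 2.133, 0.001]
contact_force: [0.5, -0.2, -0.0]
grip_width: 0.0513
grip_force: 0.0
```

Request:
jog_arm:
  commands:
    - [0, 0, 0, 0, 0, 0, 1]
    - [0, 0, 0, 0, 0, 0, 1]
    - [0, 0, 0, 0, 0, 0, 1]
    - [0, 0, 0, 0, 0, 0, 1]
  force: 30

```text
t: 2.85
tcp_pos: [0.5104, -0.0975, 0.2137]
tool_rot: [2.303, 2.133, 0.002]
contact_force: [-0.1, -0.9, 6.1]
grip_width: 0.0254
grip_force: 30.4
```

Run:
```python
from h import *
s=ctrl.state(); print(s)
S=imaging.capture("side");T=imaging.capture("top");b,a,_=blob(T,*BLUE,(220,150,330,265));print(b,a)
cv2.imwrite("pics/g.png",cv2.resize(np.hstack([S["color"][100:260,210:370],T["color"][130:290,200:360]])[:,:,::-1],(800,400)))
```

```text
{'t': 2.85, 'joints': array([-3.10480530e-01,  2.71194663e-01, -1.35335108e-01,  1.16124652e+00,
       -5.40880767e-04,  1.33697242e+00]), 'qvel': array([ 7.52798469e-04, -1.00532617e-03, -2.51950857e-04,  8.84177142e-05,
        5.46756124e-04, -2.07648366e-03]), 'joint_efforts': array([ 4.63632764e-01, -3.76355767e+01,  2.44720405e+01, -1.78063880e-01,
        2.72634784e-01,  8.97465652e-04]), 'tcp_pos': array([ 0.51042112, -0.0974658 ,  0.21371341]), 'tool_rot': array([2.30280867e+00, 2.13271734e+00, 1.58766129e-03]), 'contact_force': array([-0.098765  , -0.8544298 ,  6.13962712]), 'torque': array([-0.13662534,  0.16639755, -0.01069115]), 'grip_force': 30.362185835838318, 'grip_width': 0.025428729546629107}
[260.91503268 245.05882353] 153
```

View pics/g.png

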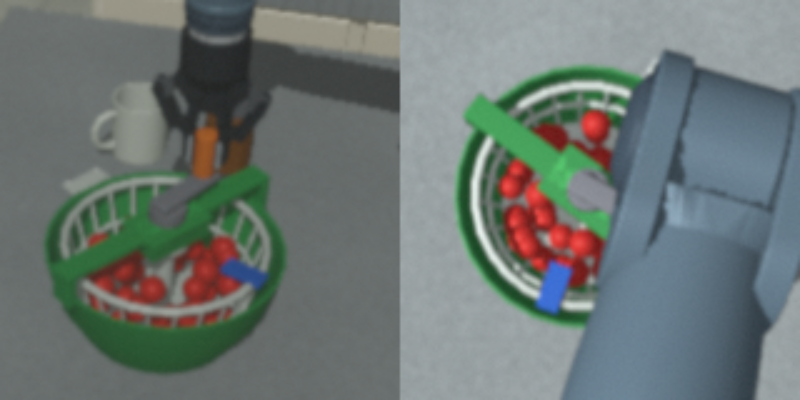

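The picture shows the knob held between both pads (25 mm opening), with the tab still in its starting place. Next I ramp up the crank while watching the forces.

```bash
cat > rows.py <<'E'
import sys,math
# rows.py phi0_deg r_mm steps_deg... -> rows (clockwise, phi decreases); shifts from phi0
def rows(p0,st,r=6.0):
    p=p0;o=[]
    for s in st:
        p-=s;a,b=math.radians(p),math.radians(p0)
        o.append([round(r*(math.cos(a)-math.cos(b)),1),round(r*(math.sin(a)-math.sin(b)),1),0,0,0,0,1])
    return p,o
if __name__=="__main__":
    p=float(sys.argv[1])
    for call in sys.argv[2:]:
        p,o=rows(p,[float(x) for x in call.split(",")]); print(p,o)
E
python3 rows.py -121.7 2,5,8,11,14,17,20,21.5 21.5,21.5,21.5,21.5,21.5,21.5,21.5,21.5
```

```text
-220.2 [[-0.2, 0.1, 0, 0, 0, 0, 1], [-0.6, 0.4, 0, 0, 0, 0, 1], [-1.2, 1.0, 0, 0, 0, 0, 1], [-1.9, 1.9, 0, 0, 0, 0, 1], [-2.5, 3.2, 0, 0, 0, 0, 1], [-2.8, 5.0, 0, 0, 0, 0, 1], [-2.5, 7.0, 0, 0, 0, 0, 1], [-1.4, 9.0, 0, 0, 0, 0, 1]]
-392.2 [[1.7, 1.4, 0, 0, 0, 0, 1], [3.9, 2.1, 0, 0, 0, 0, 1], [6.1, 1.9, 0, 0, 0, 0, 1], [8.1, 1.0, 0, 0, 0, 0, 1], [9.7, -0.7, 0, 0, 0, 0, 1], [10.5, -2.7, 0, 0, 0, 0, 1], [10.5, -5.0, 0, 0, 0, 0, 1], [9.7, -7.1, 0, 0, 0, 0, 1]]
```

Request:
jog_arm:
  commands:
    - [-0.2, 0.1, 0, 0, 0, 0, 1]
    - [-0.6, 0.4, 0, 0, 0, 0, 1]
    - [-1.2, 1.0, 0, 0, 0, 0, 1]
    - [-1.9, 1.9, 0, 0, 0, 0, 1]
    - [-2.5, 3.2, 0, 0, 0, 0, 1]
    - [-2.8, 5.0, 0, 0, 0, 0, 1]
    - [-2.5, 7.0, 0, 0, 0, 0, 1]
    - [-1.4, 9.0, 0, 0, 0, 0, 1]

```text
t: 3.95
tcp_pos: [0.4957, -0.0064, 0.2137]
tool_rot: [2.304, 2.133, 0.002]
contact_force: [2.6, -2.6, 3.3]
grip_width: 0.0253
grip_force: 30.2
```

Request:
jog_arm:
  commands:
    - [1.7, 1.4, 0, 0, 0, 0, 1]
    - [3.9, 2.1, 0, 0, 0, 0, 1]
    - [6.1, 1.9, 0, 0, 0, 0, 1]
    - [8.1, 1.0, 0, 0, 0, 0, 1]
    - [9.7, -0.7, 0, 0, 0, 0, 1]
    - [10.5, -2.7, 0, 0, 0, 0, 1]
    - [10.5, -5.0, 0, 0, 0, 0, 1]
    - [9.7, -7.1, 0, 0, 0, 0, 1]

```text
t: 4.95
tcp_pos: [0.5923, -0.078, 0.2136]
tool_rot: [-2.304, -2.135, -0.002]
contact_force: [-8.0, 4.3, 10.1]
grip_width: 0.0254
grip_force: 31.1
```

```bash
cat >> h.py <<'E'
AX=np.array([.5413,-.0463]); YAW=-37.4
def tab(cam="side"):
    s=ctrl.state(); c=imaging.capture(cam); b,a,m=blob(c,*BLUE,(220,140,335,265))
    if b is None: print("no tab",s["t"]); return
    P=at(c,b,.133)[0]-AX; an=np.degrees(np.arctan2(P[1],P[0]))
    print(cam,"t",round(s["t"],3),"px",b.round(1),"area",a,"r",np.hypot(*P).round(4),"tabang",an.round(1),"basket mod360",round((YAW-an)%360,1))
    d=s["tcp_pos"][:2]-AX; print("tcp r",np.hypot(*d).round(4),"ang",np.degrees(np.arctan2(d[1],d[0])).round(1),"F",s["contact_force"].round(1),"w",s["grip_width"].round(4))
E
python3 -c "
from h import *
tab()"
```

```text
side t 4.95 px [274.  219.5] area 75 r 0.1114 tabang 98.8 basket mod360 223.8Traceback (most recent call last):
  File "<string>", line 3, in <module>
    tab()
    ~~~^^
  File "h.py", line 26, in tab
    d=s["tcp_pos"][:2]-AX; print("tcp r",np.hypot(*d).round(4),"ang",np.degrees(np.arctan2(d[1],d[0])).round(1),"F",s["contact_force"].round(1),"w",s["grip_width"].round(4))
                                                                                                                                                    ^^^^^^^^^^^^^^^^^^^^^
AttributeError: 'float' object has no attribute 'round'
```

```bash
cat > plan.py <<'E'
import json,math,sys,os
import numpy as np
from scipy.optimize import least_squares
F="log.json"
L=json.load(open(F)) if os.path.exists(F) else dict(cmd=[59.3,-7.8],phi=-392.2,seg=[[.125,s] for s in [2,5,8,11,14,17,20,21.5]+[21.5]*8],obs=[[0,2.91-2*math.pi*0],[2.0,math.radians(223.8)]])
def save(): json.dump(L,open(F,"w"))
def add(steps):   # print rows for a call and log them
    c0=L["cmd"]; o=[]
    for s in steps:
        L["phi"]-=s; L["seg"].append([.125,s]); a=math.radians(L["phi"])
        x,y=54.13+6*math.cos(a),-4.63+6*math.sin(a)
        o.append([round(x-c0[0],1),round(y-c0[1],1),0,0,0,0,1])
    L["cmd"]=[c0[0]+o[-1][0],c0[1]+o[-1][1]]; save(); print(L["phi"],o)
def pause(n=1): 
    for _ in range(n): L["seg"].append([.05,0]); 
    save()
def sim(I,f,seg,th=2.91,w=0.,lag=.03):
    t=0;T=[0];TH=[th];W=[w];wc=0;dt=.005
    for d,s in seg:
        for k in range(round(d/dt)):
            wc+=(math.radians(s)/d-wc)*dt/lag
            tq=.009*(wc-w)-.002*w
            if w==0 and abs(tq)<f: dw=0
            else:
                fs=f*np.sign(w if w else tq); dw=(tq-fs)/I*dt
            wn=w+dw
            if w*wn<0: wn=0
            w=wn; th+=w*dt;t+=dt;T.append(t);TH.append(th);W.append(w)
    return np.array(T),np.array(TH),np.array(W)
def fit():
    ob=np.array(L["obs"])
    def res(q):
        T,TH,W=sim(q[0]*.009,q[1]*.011,L["seg"]); return np.r_[(np.interp(ob[:,0],T,TH)-ob[:,1])/.03,(q[0]-1)/.2*.3,(q[1]-1.1)/.4*.3]
    r=least_squares(res,[1,1],bounds=([.65,.45],[1.4,1.9]),diff_step=1e-2); T,TH,W=sim(r.x[0]*.009,r.x[1]*.011,L["seg"])
    print("I,f scale",r.x.round(3),"res rad",(res(r.x)[:-2]*.03).round(3),"now th",math.degrees(TH[-1])%360,"w",W[-1].round(2),"max",W.max().round(2))
    q=r.x; print("crank rad/s for basket 2:",2+(.004+q[1]*.011)/.009); return q,TH[-1],W[-1]
def observe(deg):   # wrapped basket angle at end of the log (before pause)
    T,TH,W=sim(.009,.011,L["seg"]); q=fit(); 
    a=math.radians(deg); a+=2*math.pi*round((q[1]-a)/(2*math.pi)); L["obs"].append([float(T[-1]),a]); save(); return fit()
E
sed -i 's/s\["grip_width"\].round(4)/round(float(s["grip_width"]),4)/' h.py
python3 - <<'E'
from plan import *
fit(); pause(); add([21.5]*8)
E
```

```text
I,f scale [0.991 1.041] res rad [ 0. -0.] now th 223.79812552135144 w 1.15 max 1.15
crank rad/s for basket 2: 3.7163216569840536
-564.2 [[-1.6, -1.7, 0, 0, 0, 0, 1], [-3.6, -2.6, 0, 0, 0, 0, 1], [-5.9, -2.8, 0, 0, 0, 0, 1], [-8.0, -2.1, 0, 0, 0, 0, 1], [-9.7, -0.7, 0, 0, 0, 0, 1], [-10.8, 1.2, 0, 0, 0, 0, 1], [-11.2, 3.5, 0, 0, 0, 0, 1], [-10.6, 5.6, 0, 0, 0, 0, 1]]
```

Request:
jog_arm:
  commands:
    - [-1.6, -1.7, 0, 0, 0, 0, 1]
    - [-3.6, -2.6, 0, 0, 0, 0, 1]
    - [-5.9, -2.8, 0, 0, 0, 0, 1]
    - [-8.0, -2.1, 0, 0, 0, 0, 1]
    - [-9.7, -0.7, 0, 0, 0, 0, 1]
    - [-10.8, 1.2, 0, 0, 0, 0, 1]
    - [-11.2, 3.5, 0, 0, 0, 0, 1]
    - [-10.6, 5.6, 0, 0, 0, 0, 1]

```text
t: 6.0
tcp_pos: [0.4863, -0.0213, 0.2137]
tool_rot: [2.304, 2.134, 0.002]
contact_force: [1.4, -1.5, 4.3]
grip_width: 0.0248
grip_force: 30.8
```

Run:
```python
from h import *
tab()
from plan import *
fit()
```

```text
no tab 6.0
I,f scale [0.991 1.041] res rad [ 0. -0.] now th 294.9148446683193 w 1.3 max 1.3
crank rad/s for basket 2: 3.716321656984082
```

Run:
```python
from plan import *
pause(); add([24]+[26.5]*7); add([26.5]*8); fit()
```

```text
-773.7 [[1.4, 2.0, 0, 0, 0, 0, 1], [3.8, 3.4, 0, 0, 0, 0, 1], [6.6, 3.5, 0, 0, 0, 0, 1], [9.1, 2.3, 0, 0, 0, 0, 1], [10.8, 0.2, 0, 0, 0, 0, 1], [11.4, -2.5, 0, 0, 0, 0, 1], [10.8, -5.2, 0, 0, 0, 0, 1], [9.0, -7.3, 0, 0, 0, 0, 1]]
-985.7 [[-2.5, -1.0, 0, 0, 0, 0, 1], [-5.3, -0.9, 0, 0, 0, 0, 1], [-7.7, 0.5, 0, 0, 0, 0, 1], [-9.2, 2.8, 0, 0, 0, 0, 1], [-9.5, 5.5, 0, 0, 0, 0, 1], [-8.6, 8.1, 0, 0, 0, 0, 1], [-6.6, 10.0, 0, 0, 0, 0, 1], [-4.0, 10.9, 0, 0, 0, 0, 1]]
I,f scale [0.991 1.041] res rad [ 0. -0.] now th 128.44208192822288 w 1.91 max 1.91
crank rad/s for basket 2: 3.716321656984082
```

Request:
jog_arm:
  commands:
    - [1.4, 2.0, 0, 0, 0, 0, 1]
    - [3.8, 3.4, 0, 0, 0, 0, 1]
    - [6.6, 3.5, 0, 0, 0, 0, 1]
    - [9.1, 2.3, 0, 0, 0, 0, 1]
    - [10.8, 0.2, 0, 0, 0, 0, 1]
    - [11.4, -2.5, 0, 0, 0, 0, 1]
    - [10.8, -5.2, 0, 0, 0, 0, 1]
    - [9.0, -7.3, 0, 0, 0, 0, 1]

```text
t: 7.05
tcp_pos: [0.5766, -0.0949, 0.2136]
tool_rot: [-2.304, -2.135, -0.004]
contact_force: [-6.3, 9.4, 12.3]
grip_width: 0.0251
grip_force: 31.6
```

Request:
jog_arm:
  commands:
    - [-2.5, -1.0, 0, 0, 0, 0, 1]
    - [-5.3, -0.9, 0, 0, 0, 0, 1]
    - [-7.7, 0.5, 0, 0, 0, 0, 1]
    - [-9.2, 2.8, 0, 0, 0, 0, 1]
    - [-9.5, 5.5, 0, 0, 0, 0, 1]
    - [-8.6, 8.1, 0, 0, 0, 0, 1]
    - [-6.6, 10.0, 0, 0, 0, 0, 1]
    - [-4.0, 10.9, 0, 0, 0, 0, 1]

```text
t: 8.05
tcp_pos: [0.5375, 0.0144, 0.2137]
tool_rot: [2.301, 2.134, 0.001]
contact_force: [0.5, -10.3, 4.7]
grip_width: 0.0252
grip_force: 31.6
```

Run:
```python
from h import *
tab()
```

```text
no tab 8.05
```

Run:
```python
from h import *
print(ctrl.state()["t"])
S=imaging.capture("side");T=imaging.capture("top");print(blob(T,*BLUE,(220,150,330,265))[:2],blob(S,(100,90,40),(130,255,255),(220,140,335,265))[:2])
cv2.imwrite("pics/k.png",cv2.resize(np.hstack([S["color"][100:260,210:370],T["color"][130:290,200:360]])[:,:,::-1],(800,400)))
```

```text
8.1
(array([313.08450704, 218.85915493]), np.int32(142)) (array([294.875, 171.875]), np.int32(8))
```

View pics/k.png

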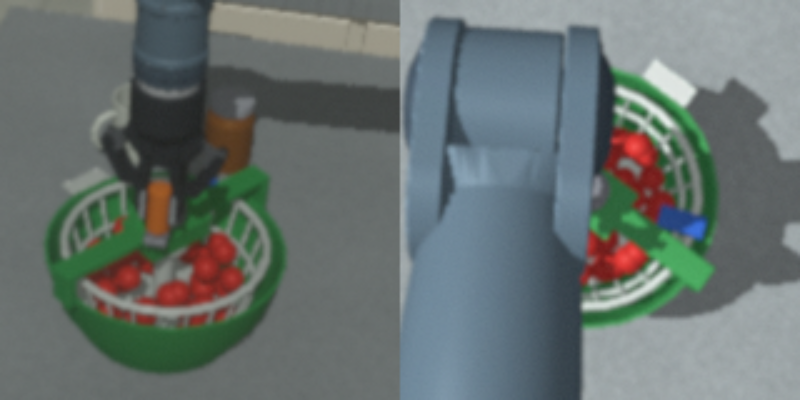

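The side view has the tab hidden behind the gripper. The top view shows it at (313,219), behind my prediction, so friction is higher than I assumed.

Run:
```python
from h import *
c=imaging.capture("top");b,a,m=blob(c,*BLUE,(220,140,335,265));P=at(c,b,.133)[0]-AX;an=np.degrees(np.arctan2(P[1],P[0]));print(ctrl.state()["t"],an,(YAW-an)%360,np.hypot(*P))
P=at(c,[313.08,218.86],.133)[0]-AX;an0=np.degrees(np.arctan2(P[1],P[0]));print(an0,(YAW-an0)%360)
from plan import *
# log: 8.05 ->8.10 ->8.15 (obs) ->8.20 (obs) ->8.25
pause(2); q=observe((YAW-an0)%360)
pause(1); q=observe((YAW-an)%360); pause(1); print(L["obs"],sum(d for d,_ in L["seg"]))
```

```text
8.25 -110.84715259732415 73.44715259732416 0.10588821812666849
-108.45338043362568 71.05338043362568
I,f scale [0.991 1.041] res rad [ 0. -0.] now th 138.72250561005382 w 1.65 max 1.91
crank rad/s for basket 2: 3.716321656984082
I,f scale [0.65 1.43] res rad [ 0.   -0.17  0.04] now th 73.37350647748701 w 1.18 max 1.58
crank rad/s for basket 2: 4.192557268469892
I,f scale [0.65 1.43] res rad [ 0.   -0.17  0.04] now th 76.38058663856202 w 0.95 max 1.58
crank rad/s for basket 2: 4.192557268469892
I,f scale [0.65  1.436] res rad [ 0.    -0.176  0.016  0.026] now th 74.93597121313968 w 0.94 max 1.57
crank rad/s for basket 2: 4.199885810019721
[[0, 2.91], [2.0, 3.90604686596331], [5.199999999999911, 7.52330074041847], [5.24999999999991, 7.5650799462175975]] 5.3
```

Run:
```python
from plan import *
add([20,27]+[30]*6); add([30]*8); fit()
```

```text
-1212.7 [[2.1, -0.3, 0, 0, 0, 0, 1], [4.5, -1.6, 0, 0, 0, 0, 1], [6.2, -4.2, 0, 0, 0, 0, 1], [6.3, -7.3, 0, 0, 0, 0, 1], [4.8, -10.1, 0, 0, 0, 0, 1], [2.2, -11.8, 0, 0, 0, 0, 1], [-0.9, -11.9, 0, 0, 0, 0, 1], [-3.6, -10.4, 0, 0, 0, 0, 1]]
-1452.7 [[-1.7, 2.6, 0, 0, 0, 0, 1], [-1.8, 5.7, 0, 0, 0, 0, 1], [-0.4, 8.4, 0, 0, 0, 0, 1], [2.2, 10.1, 0, 0, 0, 0, 1], [5.3, 10.2, 0, 0, 0, 0, 1], [8.1, 8.8, 0, 0, 0, 0, 1], [9.8, 6.2, 0, 0, 0, 0, 1], [9.9, 3.1, 0, 0, 0, 0, 1]]
I,f scale [0.65  1.436] res rad [ 0.    -0.176  0.016  0.026] now th 253.025742092521 w 1.95 max 1.95
crank rad/s for basket 2: 4.199885810019721
```

Request:
jog_arm:
  commands:
    - [2.1, -0.3, 0, 0, 0, 0, 1]
    - [4.5, -1.6, 0, 0, 0, 0, 1]
    - [6.2, -4.2, 0, 0, 0, 0, 1]
    - [6.3, -7.3, 0, 0, 0, 0, 1]
    - [4.8, -10.1, 0, 0, 0, 0, 1]
    - [2.2, -11.8, 0, 0, 0, 0, 1]
    - [-0.9, -11.9, 0, 0, 0, 0, 1]
    - [-3.6, -10.4, 0, 0, 0, 0, 1]

```text
t: 9.25
tcp_pos: [0.5008, -0.0909, 0.2137]
tool_rot: [2.305, 2.131, 0.003]
contact_force: [4.5, 5.1, 5.2]
grip_width: 0.0252
grip_force: 31.6
```

Request:
jog_arm:
  commands:
    - [-1.7, 2.6, 0, 0, 0, 0, 1]
    - [-1.8, 5.7, 0, 0, 0, 0, 1]
    - [-0.4, 8.4, 0, 0, 0, 0, 1]
    - [2.2, 10.1, 0, 0, 0, 0, 1]
    - [5.3, 10.2, 0, 0, 0, 0, 1]
    - [8.1, 8.8, 0, 0, 0, 0, 1]
    - [9.8, 6.2, 0, 0, 0, 0, 1]
    - [9.9, 3.1, 0, 0, 0, 0, 1]

```text
t: 10.25
tcp_pos: [0.6, -0.0594, 0.2136]
tool_rot: [2.303, 2.136, 0.001]
contact_force: [-11.9, 1.4, 13.8]
grip_width: 0.0251
grip_force: 33.2
```

Run:
```python
from h import *
tab()
```

```text
side t 10.25 px [263.4 217.6] area 79 r 0.1107 tabang 83.6 basket mod360 239.0
tcp r 0.0602 ang -12.6 F [-11.9   1.4  13.8] w 0.0251
```

Run:
```python
from plan import *
observe(239); pause()
ob=np.array(L["obs"]);print(ob)
for c in (.008,.009,.010):
  pass
print([ (round(math.degrees(x[1]),1)) for x in ob])
add([28]+[31]*7); add([31]*8)
```

```text
I,f scale [0.65  1.436] res rad [ 0.    -0.176  0.016  0.026] now th 253.025742092521 w 1.95 max 1.95
crank rad/s for basket 2: 4.199885810019721
I,f scale [0.65  1.457] res rad [ 0.    -0.196 -0.069 -0.06   0.117] now th 245.70873235697218 w 1.93 max 1.93
crank rad/s for basket 2: 4.224846697331725
[[ 0.          2.91      ]
 [ 2.          3.90604687]
 [ 5.2         7.52330074]
 [ 5.25        7.56507995]
 [ 7.3        10.45452222]]
[166.7, 223.8, 431.1, 433.4, 599.0]
-1697.7 [[-1.3, -2.6, 0, 0, 0, 0, 1], [-4.0, -4.4, 0, 0, 0, 0, 1], [-7.2, -4.6, 0, 0, 0, 0, 1], [-10.0, -3.1, 0, 0, 0, 0, 1], [-11.7, -0.3, 0, 0, 0, 0, 1], [-11.6, 2.9, 0, 0, 0, 0, 1], [-10.0, 5.6, 0, 0, 0, 0, 1], [-7.1, 7.1, 0, 0, 0, 0, 1]]
-1945.7 [[3.2, -0.1, 0, 0, 0, 0, 1], [5.8, -1.9, 0, 0, 0, 0, 1], [7.2, -4.9, 0, 0, 0, 0, 1], [6.8, -8.0, 0, 0, 0, 0, 1], [4.9, -10.6, 0, 0, 0, 0, 1], [1.9, -11.8, 0, 0, 0, 0, 1], [-1.3, -11.3, 0, 0, 0, 0, 1], [-3.7, -9.2, 0, 0, 0, 0, 1]]
```

Request:
jog_arm:
  commands:
    - [-1.3, -2.6, 0, 0, 0, 0, 1]
    - [-4.0, -4.4, 0, 0, 0, 0, 1]
    - [-7.2, -4.6, 0, 0, 0, 0, 1]
    - [-10.0, -3.1, 0, 0, 0, 0, 1]
    - [-11.7, -0.3, 0, 0, 0, 0, 1]
    - [-11.6, 2.9, 0, 0, 0, 0, 1]
    - [-10.0, 5.6, 0, 0, 0, 0, 1]
    - [-7.1, 7.1, 0, 0, 0, 0, 1]

```text
t: 11.3
tcp_pos: [0.5287, 0.0133, 0.2137]
tool_rot: [2.302, 2.135, 0.001]
contact_force: [2.2, -9.7, 4.0]
grip_width: 0.0254
grip_force: 32.6
```

Request:
jog_arm:
  commands:
    - [3.2, -0.1, 0, 0, 0, 0, 1]
    - [5.8, -1.9, 0, 0, 0, 0, 1]
    - [7.2, -4.9, 0, 0, 0, 0, 1]
    - [6.8, -8.0, 0, 0, 0, 0, 1]
    - [4.9, -10.6, 0, 0, 0, 0, 1]
    - [1.9, -11.8, 0, 0, 0, 0, 1]
    - [-1.3, -11.3, 0, 0, 0, 0, 1]
    - [-3.7, -9.2, 0, 0, 0, 0, 1]

```text
t: 12.3
tcp_pos: [0.4917, -0.0807, 0.2137]
tool_rot: [2.305, 2.13, 0.003]
contact_force: [7.4, 5.2, 3.7]
grip_width: 0.0255
grip_force: 32.5
```

Run:
```python
from h import *
c=imaging.capture("top");S=imaging.capture("side")
for n,c,t in(("top",c,0),("side",S,.05)):
    b,a,m=blob(c,*BLUE,(220,140,335,265))
    if b is None: print(n,None); continue
    P=at(c,b,.133)[0]-AX;an=np.degrees(np.arctan2(P[1],P[0]));print(n,a,(YAW-an)%360,np.hypot(*P))
print(ctrl.state()["t"])
```

```text
top None
side 81 104.71845352850673 0.09870248797500486
12.4
```

Run:
```python
import re
s=open("h.py").read()
s=s.replace("P=at(c,b,.133)[0]-AX;","P=at(c,b,.133)[0]-AX-(np.array([-.002,.0065]) if cam=='side' else 0);"); open("h.py","w").write(s)
s=open("plan.py").read().replace("th=2.91","th=2.864"); open("plan.py","w").write(s)
from plan import *
pause(1); r=math.radians
L["obs"]=[[2.0,r(224.4)],[5.2,r(431.1)],[5.25,r(433.4)],[7.3,r(600.5)],[9.4,r(821.1)]]
save(); fit(); pause(1)
ob=np.array(L["obs"])
def S(q):
    T,TH,W=sim(q[0]*.009,q[1]*.011,L["seg"],lag=q[2]); return T,TH,W
for lag in(.005,.03,.06,.1):
    f=least_squares(lambda q:np.interp(ob[:,0],*S([q[0],q[1],lag])[:2])-ob[:,1],[.9,1.4],diff_step=1e-2,bounds=([.4,.3],[1.6,2.2]));print(lag,f.x,f.fun,S([*f.x,lag])[2][[-60,-21,-11,-1]])
```

```text
I,f scale [0.65  1.466] res rad [-0.262 -0.155 -0.144 -0.014  0.191] now th 112.03376715367165 w 1.88 max 2.06
crank rad/s for basket 2: 4.236325226318098
0.005 [0.4        1.52843562] [-0.14679061 -0.10111006 -0.11543156  0.01512424  0.11997433] [2.01003071 2.01136936 1.50627108 1.07324577]
0.03 [0.4        1.52246986] [-0.16572045 -0.10019179 -0.1057558   0.00313084  0.12499624] [2.01574708 2.01719831 1.71934848 1.29023884]
0.06 [0.4        1.51428996] [-0.18795947 -0.10473177 -0.10080012 -0.00548983  0.13273643] [2.02356614 2.02518026 1.83962362 1.4948876 ]
0.1 [0.4        1.50225329] [-0.21903787 -0.11551316 -0.10308079 -0.01273275  0.14734734] [2.03497352 2.03687172 1.91463947 1.6562576 ]
```

Run:
```python
s=open("plan.py").read()
i=s.index("def fit():"); j=s.index("def observe")
s=s[:i]+'''def fit(lag=.04):
    ob=np.array([o for o in L["obs"] if o[0]>3])
    S=lambda q:sim(q[0]*.009,q[1]*.011,L["seg"],th=2.864+q[2],lag=lag)
    def res(q):
        T,TH,W=S(q); return np.r_[(np.interp(ob[:,0],T,TH)-ob[:,1])/.03,(q[0]-1)/.25,(q[1]-1.1)/.4,q[2]/.2]
    r=least_squares(res,[1,1.4,0],diff_step=1e-2,bounds=([.65,.45,-1],[1.4,1.95,1])); T,TH,W=S(r.x)
    print("I,f,off",r.x.round(3),"res rad",(res(r.x)[:-3]*.03).round(3),"now th",round(math.degrees(TH[-1])%360,1),"w",W[-1].round(2),"max",W.max().round(2),"crank for 2:",round(2+(.004+r.x[1]*.011)/.009,2))
    return r.x,TH[-1],W[-1]
'''+s[j:]
open("plan.py","w").write(s)
from plan import *
fit(); fit(.02); fit(.08)
add([24]+[32]*7); add([32]*8); q,_,_=fit(); T,TH,W=sim(q[0]*.009,q[1]*.011,L["seg"],lag=.04); print(W[-400::25].round(2))
```

```text
I,f,off [0.65  1.539 0.462] res rad [-0.008  0.001 -0.027  0.024] now th 107.3 w 1.57 max 1.99 crank for 2: 4.33
I,f,off [0.65  1.543 0.455] res rad [-0.007 -0.003 -0.021  0.021] now th 106.9 w 1.46 max 1.99 crank for 2: 4.33
I,f,off [0.65  1.532 0.488] res rad [-0.011  0.005 -0.034  0.028] now th 107.9 w 1.71 max 2.0 crank for 2: 4.32
-2193.7 [[-1.0, 2.3, 0, 0, 0, 0, 1], [-0.6, 5.6, 0, 0, 0, 0, 1], [1.4, 8.2, 0, 0, 0, 0, 1], [4.5, 9.4, 0, 0, 0, 0, 1], [7.7, 8.7, 0, 0, 0, 0, 1], [10.1, 6.4, 0, 0, 0, 0, 1], [10.9, 3.2, 0, 0, 0, 0, 1], [9.9, 0.0, 0, 0, 0, 0, 1]]
-2449.7 [[-2.5, -2.1, 0, 0, 0, 0, 1], [-5.8, -2.6, 0, 0, 0, 0, 1], [-8.8, -1.2, 0, 0, 0, 0, 1], [-10.7, 1.5, 0, 0, 0, 0, 1], [-10.8, 4.8, 0, 0, 0, 0, 1], [-9.2, 7.7, 0, 0, 0, 0, 1], [-6.2, 9.2, 0, 0, 0, 0, 1], [-2.9, 9.0, 0, 0, 0, 0, 1]]
I,f,off [0.65  1.539 0.462] res rad [-0.008  0.001 -0.027  0.024] now th 320.8 w 2.09 max 2.09 crank for 2: 4.33
[1.55 1.36 1.47 1.61 1.71 1.8  1.87 1.92 1.96 1.99 2.02 2.04 2.06 2.07
 2.08 2.09]
```

Request:
jog_arm:
  commands:
    - [-1.0, 2.3, 0, 0, 0, 0, 1]
    - [-0.6, 5.6, 0, 0, 0, 0, 1]
    - [1.4, 8.2, 0, 0, 0, 0, 1]
    - [4.5, 9.4, 0, 0, 0, 0, 1]
    - [7.7, 8.7, 0, 0, 0, 0, 1]
    - [10.1, 6.4, 0, 0, 0, 0, 1]
    - [10.9, 3.2, 0, 0, 0, 0, 1]
    - [9.9, 0.0, 0, 0, 0, 0, 1]

```text
t: 13.4
tcp_pos: [0.591, -0.0804, 0.2135]
tool_rot: [-2.303, -2.135, -0.002]
contact_force: [-14.0, 8.4, 17.8]
grip_width: 0.0254
grip_force: 33.9
```

Request:
jog_arm:
  commands:
    - [-2.5, -2.1, 0, 0, 0, 0, 1]
    - [-5.8, -2.6, 0, 0, 0, 0, 1]
    - [-8.8, -1.2, 0, 0, 0, 0, 1]
    - [-10.7, 1.5, 0, 0, 0, 0, 1]
    - [-10.8, 4.8, 0, 0, 0, 0, 1]
    - [-9.2, 7.7, 0, 0, 0, 0, 1]
    - [-6.2, 9.2, 0, 0, 0, 0, 1]
    - [-2.9, 9.0, 0, 0, 0, 0, 1]

```text
t: 14.4
tcp_pos: [0.563, 0.0106, 0.2136]
tool_rot: [2.3, 2.135, 0.0]
contact_force: [-4.1, -11.9, 10.9]
grip_width: 0.0251
grip_force: 33.3
```

```bash
cp log.json log_b.json
python3 - <<'E'
from plan import *
for k in range(6): add([32]*8)
fit()
E
```

```text
-2705.7 [[2.6, -1.9, 0, 0, 0, 0, 1], [3.9, -5.0, 0, 0, 0, 0, 1], [3.3, -8.2, 0, 0, 0, 0, 1], [1.1, -10.7, 0, 0, 0, 0, 1], [-2.0, -11.6, 0, 0, 0, 0, 1], [-5.2, -10.7, 0, 0, 0, 0, 1], [-7.4, -8.3, 0, 0, 0, 0, 1], [-8.0, -5.0, 0, 0, 0, 0, 1]]
-2961.7 [[1.2, 3.0, 0, 0, 0, 0, 1], [3.8, 5.0, 0, 0, 0, 0, 1], [7.1, 5.2, 0, 0, 0, 0, 1], [10.1, 3.7, 0, 0, 0, 0, 1], [11.7, 0.9, 0, 0, 0, 0, 1], [11.6, -2.5, 0, 0, 0, 0, 1], [9.8, -5.2, 0, 0, 0, 0, 1], [6.8, -6.6, 0, 0, 0, 0, 1]]
-3217.7 [[-3.3, 0.5, 0, 0, 0, 0, 1], [-5.8, 2.6, 0, 0, 0, 0, 1], [-6.9, 5.7, 0, 0, 0, 0, 1], [-6.1, 8.9, 0, 0, 0, 0, 1], [-3.7, 11.3, 0, 0, 0, 0, 1], [-0.5, 12.0, 0, 0, 0, 0, 1], [2.6, 10.8, 0, 0, 0, 0, 1], [4.7, 8.2, 0, 0, 0, 0, 1]]
-3473.7 [[0.3, -3.2, 0, 0, 0, 0, 1], [-1.1, -6.2, 0, 0, 0, 0, 1], [-3.9, -8.0, 0, 0, 0, 0, 1], [-7.2, -8.0, 0, 0, 0, 0, 1], [-10.0, -6.3, 0, 0, 0, 0, 1], [-11.5, -3.3, 0, 0, 0, 0, 1], [-11.1, -0.0, 0, 0, 0, 0, 1], [-9.1, 2.6, 0, 0, 0, 0, 1]]
-3729.7 [[3.1, 1.2, 0, 0, 0, 0, 1], [6.3, 0.5, 0, 0, 0, 0, 1], [8.7, -1.8, 0, 0, 0, 0, 1], [9.5, -5.0, 0, 0, 0, 0, 1], [8.5, -8.2, 0, 0, 0, 0, 1], [6.0, -10.3, 0, 0, 0, 0, 1], [2.7, -10.8, 0, 0, 0, 0, 1], [-0.3, -9.4, 0, 0, 0, 0, 1]]
-3985.7 [[-1.9, 2.7, 0, 0, 0, 0, 1], [-2.0, 6.0, 0, 0, 0, 0, 1], [-0.4, 8.9, 0, 0, 0, 0, 1], [2.6, 10.4, 0, 0, 0, 0, 1], [5.9, 10.2, 0, 0, 0, 0, 1], [8.5, 8.3, 0, 0, 0, 0, 1], [9.8, 5.2, 0, 0, 0, 0, 1], [9.2, 2.0, 0, 0, 0, 0, 1]]
I,f,off [0.65  1.539 0.462] res rad [-0.008  0.001 -0.027  0.024] now th 327.7 w 2.12 max 2.12 crank for 2: 4.33
```

Request:
jog_arm:
  commands:
    - [2.6, -1.9, 0, 0, 0, 0, 1]
    - [3.9, -5.0, 0, 0, 0, 0, 1]
    - [3.3, -8.2, 0, 0, 0, 0, 1]
    - [1.1, -10.7, 0, 0, 0, 0, 1]
    - [-2.0, -11.6, 0, 0, 0, 0, 1]
    - [-5.2, -10.7, 0, 0, 0, 0, 1]
    - [-7.4, -8.3, 0, 0, 0, 0, 1]
    - [-8.0, -5.0, 0, 0, 0, 0, 1]

```text
t: 15.4
tcp_pos: [0.4809, -0.0407, 0.2138]
tool_rot: [2.306, 2.13, -0.0]
contact_force: [9.7, -0.6, -0.9]
grip_width: 0.0254
grip_force: 32.3
```

Request:
jog_arm:
  commands:
    - [1.2, 3.0, 0, 0, 0, 0, 1]
    - [3.8, 5.0, 0, 0, 0, 0, 1]
    - [7.1, 5.2, 0, 0, 0, 0, 1]
    - [10.1, 3.7, 0, 0, 0, 0, 1]
    - [11.7, 0.9, 0, 0, 0, 0, 1]
    - [11.6, -2.5, 0, 0, 0, 0, 1]
    - [9.8, -5.2, 0, 0, 0, 0, 1]
    - [6.8, -6.6, 0, 0, 0, 0, 1]

```text
t: 16.4
tcp_pos: [0.5503, -0.1059, 0.2135]
tool_rot: [-2.305, -2.134, -0.007]
contact_force: [-2.4, 13.8, 13.2]
grip_width: 0.025
grip_force: 33.6
```

Request:
jog_arm:
  commands:
    - [-3.3, 0.5, 0, 0, 0, 0, 1]
    - [-5.8, 2.6, 0, 0, 0, 0, 1]
    - [-6.9, 5.7, 0, 0, 0, 0, 1]
    - [-6.1, 8.9, 0, 0, 0, 0, 1]
    - [-3.7, 11.3, 0, 0, 0, 0, 1]
    - [-0.5, 12.0, 0, 0, 0, 0, 1]
    - [2.6, 10.8, 0, 0, 0, 0, 1]
    - [4.7, 8.2, 0, 0, 0, 0, 1]

```text
t: 17.4
tcp_pos: [0.5978, -0.0245, 0.2135]
tool_rot: [2.301, 2.135, -0.002]
contact_force: [-13.6, -5.6, 16.7]
grip_width: 0.0253
grip_force: 34.3
```

Run:
```python
from h import *
for cam in("side","top"):
    print(ctrl.state()["t"]); tab(cam)
```

```text
17.4
side t 17.4 px [240.  191.7] area 79 r 0.1044 tabang 7.1 basket mod360 315.5
tcp r 0.0606 ang 21.1 F [-13.6  -5.6  16.7] w 0.0253
17.45
no tab 17.45
```

```bash
cp log_b.json log.json
python3 - <<'E'
from plan import *
import io,contextlib
with contextlib.redirect_stdout(io.StringIO()):
    for k in range(3): add([32]*8)
print(L["cmd"]); observe(315.5); pause(2)
fit(.02)
print(sum(d for d,_ in L["seg"]),[round(math.degrees(o[1])) for o in L["obs"]])
add([30]+[32]*7)
for k in range(6): add([32]*8)
E
```

```text
[59.69999999999999, -2.4000000000000004]
I,f,off [0.65  1.539 0.462] res rad [-0.008  0.001 -0.027  0.024] now th 323.9 w 2.12 max 2.12 crank for 2: 4.33
I,f,off [0.65  1.554 0.541] res rad [ 0.009  0.017 -0.041 -0.022  0.025] now th 316.9 w 2.1 max 2.1 crank for 2: 4.34
I,f,off [0.65  1.556 0.524] res rad [ 0.008  0.011 -0.034 -0.018  0.021] now th 327.3 w 1.56 max 2.1 crank for 2: 4.35
14.55 [224, 431, 433, 600, 821, 1396]
-3471.7 [[0.4, -3.0, 0, 0, 0, 0, 1], [-1.0, -6.1, 0, 0, 0, 0, 1], [-3.7, -7.9, 0, 0, 0, 0, 1], [-7.0, -8.1, 0, 0, 0, 0, 1], [-9.9, -6.4, 0, 0, 0, 0, 1], [-11.4, -3.5, 0, 0, 0, 0, 1], [-11.2, -0.2, 0, 0, 0, 0, 1], [-9.3, 2.5, 0, 0, 0, 0, 1]]
-3727.7 [[3.1, 1.2, 0, 0, 0, 0, 1], [6.3, 0.7, 0, 0, 0, 0, 1], [8.8, -1.5, 0, 0, 0, 0, 1], [9.7, -4.7, 0, 0, 0, 0, 1], [8.8, -7.9, 0, 0, 0, 0, 1], [6.4, -10.1, 0, 0, 0, 0, 1], [3.1, -10.7, 0, 0, 0, 0, 1], [0.1, -9.5, 0, 0, 0, 0, 1]]
-3983.7 [[-2.0, 2.7, 0, 0, 0, 0, 1], [-2.2, 6.0, 0, 0, 0, 0, 1], [-0.7, 8.9, 0, 0, 0, 0, 1], [2.1, 10.6, 0, 0, 0, 0, 1], [5.5, 10.5, 0, 0, 0, 0, 1], [8.2, 8.7, 0, 0, 0, 0, 1], [9.6, 5.6, 0, 0, 0, 0
[... 277 characters left out ...]
5.7 [[3.0, -1.5, 0, 0, 0, 0, 1], [4.8, -4.2, 0, 0, 0, 0, 1], [4.8, -7.6, 0, 0, 0, 0, 1], [3.1, -10.4, 0, 0, 0, 0, 1], [0.1, -11.8, 0, 0, 0, 0, 1], [-3.2, -11.5, 0, 0, 0, 0, 1], [-5.8, -9.5, 0, 0, 0, 0, 1], [-7.0, -6.4, 0, 0, 0, 0, 1]]
-4751.7 [[0.7, 3.3, 0, 0, 0, 0, 1], [3.0, 5.7, 0, 0, 0, 0, 1], [6.2, 6.5, 0, 0, 0, 0, 1], [9.4, 5.5, 0, 0, 0, 0, 1], [11.5, 2.9, 0, 0, 0, 0, 1], [12.0, -0.3, 0, 0, 0, 0, 1], [10.6, -3.4, 0, 0, 0, 0, 1], [7.9, -5.2, 0, 0, 0, 0, 1]]
-5007.7 [[-3.3, -0.2, 0, 0, 0, 0, 1], [-6.2, 1.5, 0, 0, 0, 0, 1], [-7.7, 4.4, 0, 0, 0, 0, 1], [-7.5, 7.7, 0, 0, 0, 0, 1], [-5.6, 10.4, 0, 0, 0, 0, 1], [-2.5, 11.6, 0, 0, 0, 0, 1], [0.7, 11.1, 0, 0, 0, 0, 1], [3.2, 8.9, 0, 0, 0, 0, 1]]
```

Request:
jog_arm:
  commands:
    - [0.4, -3.0, 0, 0, 0, 0, 1]
    - [-1.0, -6.1, 0, 0, 0, 0, 1]
    - [-3.7, -7.9, 0, 0, 0, 0, 1]
    - [-7.0, -8.1, 0, 0, 0, 0, 1]
    - [-9.9, -6.4, 0, 0, 0, 0, 1]
    - [-11.4, -3.5, 0, 0, 0, 0, 1]
    - [-11.2, -0.2, 0, 0, 0, 0, 1]
    - [-9.3, 2.5, 0, 0, 0, 0, 1]

```text
t: 18.5
tcp_pos: [0.5035, 0.0015, 0.2138]
tool_rot: [2.304, 2.133, 0.001]
contact_force: [6.9, -9.3, 0.6]
grip_width: 0.025
grip_force: 32.6
```

Request:
jog_arm:
  commands:
    - [3.1, 1.2, 0, 0, 0, 0, 1]
    - [6.3, 0.7, 0, 0, 0, 0, 1]
    - [8.8, -1.5, 0, 0, 0, 0, 1]
    - [9.7, -4.7, 0, 0, 0, 0, 1]
    - [8.8, -7.9, 0, 0, 0, 0, 1]
    - [6.4, -10.1, 0, 0, 0, 0, 1]
    - [3.1, -10.7, 0, 0, 0, 0, 1]
    - [0.1, -9.5, 0, 0, 0, 0, 1]

```text
t: 19.5
tcp_pos: [0.5055, -0.0948, 0.2137]
tool_rot: [2.305, 2.131, 0.005]
contact_force: [5.9, 9.3, 6.6]
grip_width: 0.0254
grip_force: 33.3
```

Request:
jog_arm:
  commands:
    - [-2.0, 2.7, 0, 0, 0, 0, 1]
    - [-2.2, 6.0, 0, 0, 0, 0, 1]
    - [-0.7, 8.9, 0, 0, 0, 0, 1]
    - [2.1, 10.6, 0, 0, 0, 0, 1]
    - [5.5, 10.5, 0, 0, 0, 0, 1]
    - [8.2, 8.7, 0, 0, 0, 0, 1]
    - [9.6, 5.6, 0, 0, 0, 0, 1]
    - [9.1, 2.4, 0, 0, 0, 0, 1]

```text
t: 20.5
tcp_pos: [0.5963, -0.0708, 0.2135]
tool_rot: [2.304, 2.136, 0.001]
contact_force: [-13.0, 5.1, 16.5]
grip_width: 0.0252
grip_force: 34.2
```

Request:
jog_arm:
  commands:
    - [-2.1, -2.6, 0, 0, 0, 0, 1]
    - [-5.2, -3.6, 0, 0, 0, 0, 1]
    - [-8.4, -2.8, 0, 0, 0, 0, 1]
    - [-10.8, -0.5, 0, 0, 0, 0, 1]
    - [-11.5, 2.8, 0, 0, 0, 0, 1]
    - [-10.3, 5.9, 0, 0, 0, 0, 1]
    - [-7.7, 7.9, 0, 0, 0, 0, 1]
    - [-4.5, 8.3, 0, 0, 0, 0, 1]

```text
t: 21.5
tcp_pos: [0.5518, 0.0137, 0.2137]
tool_rot: [2.301, 2.135, 0.0]
contact_force: [-1.3, -11.9, 8.7]
grip_width: 0.0252
grip_force: 33.5
```

Request:
jog_arm:
  commands:
    - [3.0, -1.5, 0, 0, 0, 0, 1]
    - [4.8, -4.2, 0, 0, 0, 0, 1]
    - [4.8, -7.6, 0, 0, 0, 0, 1]
    - [3.1, -10.4, 0, 0, 0, 0, 1]
    - [0.1, -11.8, 0, 0, 0, 0, 1]
    - [-3.2, -11.5, 0, 0, 0, 0, 1]
    - [-5.8, -9.5, 0, 0, 0, 0, 1]
    - [-7.0, -6.4, 0, 0, 0, 0, 1]

```text
t: 22.5
tcp_pos: [0.4809, -0.0517, 0.2138]
tool_rot: [2.305, 2.13, 0.002]
contact_force: [12.7, 1.1, -1.9]
grip_width: 0.0251
grip_force: 32.6
```

Request:
jog_arm:
  commands:
    - [0.7, 3.3, 0, 0, 0, 0, 1]
    - [3.0, 5.7, 0, 0, 0, 0, 1]
    - [6.2, 6.5, 0, 0, 0, 0, 1]
    - [9.4, 5.5, 0, 0, 0, 0, 1]
    - [11.5, 2.9, 0, 0, 0, 0, 1]
    - [12.0, -0.3, 0, 0, 0, 0, 1]
    - [10.6, -3.4, 0, 0, 0, 0, 1]
    - [7.9, -5.2, 0, 0, 0, 0, 1]

```text
t: 23.5
tcp_pos: [0.5603, -0.1034, 0.2136]
tool_rot: [-2.305, -2.135, -0.005]
contact_force: [-4.3, 10.8, 13.3]
grip_width: 0.0253
grip_force: 34.1
```

Request:
jog_arm:
  commands:
    - [-3.3, -0.2, 0, 0, 0, 0, 1]
    - [-6.2, 1.5, 0, 0, 0, 0, 1]
    - [-7.7, 4.4, 0, 0, 0, 0, 1]
    - [-7.5, 7.7, 0, 0, 0, 0, 1]
    - [-5.6, 10.4, 0, 0, 0, 0, 1]
    - [-2.5, 11.6, 0, 0, 0, 0, 1]
    - [0.7, 11.1, 0, 0, 0, 0, 1]
    - [3.2, 8.9, 0, 0, 0, 0, 1]

```text
t: 24.5
tcp_pos: [0.5929, -0.0144, 0.2136]
tool_rot: [2.3, 2.135, -0.002]
contact_force: [-11.3, -7.9, 15.5]
grip_width: 0.0252
grip_force: 34.4
```

Run:
```python
from h import *
from plan import *
print(fit())
tab("side")
```

```text
I,f,off [0.65  1.554 0.541] res rad [ 0.009  0.017 -0.041 -0.022  0.025] now th 69.3 w 2.1 max 2.1 crank for 2: 4.34
(array([0.65      , 1.55407043, 0.54081368]), np.float64(38.90806236404736), np.float64(2.1015996884336423))
side t 24.5 px [289.  173.4] area 33 r 0.111 tabang -100.3 basket mod360 62.9
tcp r 0.0606 ang 31.7 F [-11.3  -7.9  15.5] w 0.0252
```

Run:
```python
from plan import *
L["obs"].append([sum(d for d,_ in L["seg"]),math.radians(2160+63)]); save(); q,_,_=fit(); pause(1)
th=math.radians(63)
for n in range(10,18):
    st=[26]+[32]*n+[20,8]+[0]*8
    # continue from speed 2.08
    T,TH,W=sim(q[0]*.009,q[1]*.011,[[.05,0]]+[[.125,s] for s in st],th=th,w=2.08,lag=.04); 
    T,TH2,W=sim(.009,q[1]*.011,[[.05,0]]+[[.125,s] for s in st],th=th,w=2.08,lag=.04); print(n,math.degrees(TH[-1]),math.degrees(TH2[-1]))
```

```text
I,f,off [0.65  1.56  0.578] res rad [ 0.022  0.03  -0.041 -0.034 -0.017  0.027] now th 64.5 w 2.1 max 2.1 crank for 2: 4.35
10 250.87073405965262 264.5530452521135
11 265.75807877587476 279.3331403922101
12 280.67172100264474 294.14683841414154
13 295.60556880746043 308.98838518623626
14 310.5553721202297 323.8544611161992
15 325.51777483666274 338.7411535311728
16 340.49012678023115 353.6453235223481
17 355.4703352163142 368.56448784442824
```

n=15 leaves a small margin short of the mark, about 325 to 339°.

Run:
```python
from plan import *
st=[26]+[32]*15+[20,8]+[0]*6
for k in range(0,24,8): add(st[k:k+8])
```

```text
-5257.7 [[0.9, -2.6, 0, 0, 0, 0, 1], [0.3, -5.8, 0, 0, 0, 0, 1], [-1.9, -8.3, 0, 0, 0, 0, 1], [-5.0, -9.2, 0, 0, 0, 0, 1], [-8.2, -8.3, 0, 0, 0, 0, 1], [-10.4, -5.9, 0, 0, 0, 0, 1], [-11.0, -2.6, 0, 0, 0, 0, 1], [-9.8, 0.4, 0, 0, 0, 0, 1]]
-5513.7 [[2.6, 2.0, 0, 0, 0, 0, 1], [5.9, 2.2, 0, 0, 0, 0, 1], [8.9, 0.7, 0, 0, 0, 0, 1], [10.5, -2.1, 0, 0, 0, 0, 1], [10.4, -5.5, 0, 0, 0, 0, 1], [8.6, -8.2, 0, 0, 0, 0, 1], [5.6, -9.6, 0, 0, 0, 0, 1], [2.3, -9.1, 0, 0, 0, 0, 1]]
-5541.7 [[-1.7, 1.1, 0, 0, 0, 0, 1], [-2.3, 1.8, 0, 0, 0, 0, 1], [-2.3, 1.8, 0, 0, 0, 0, 1], [-2.3, 1.8, 0, 0, 0, 0, 1], [-2.3, 1.8, 0, 0, 0, 0, 1], [-2.3, 1.8, 0, 0, 0, 0, 1], [-2.3, 1.8, 0, 0, 0, 0, 1], [-2.3, 1.8, 0, 0, 0, 0, 1]]
```

Request:
jog_arm:
  commands:
    - [0.9, -2.6, 0, 0, 0, 0, 1]
    - [0.3, -5.8, 0, 0, 0, 0, 1]
    - [-1.9, -8.3, 0, 0, 0, 0, 1]
    - [-5.0, -9.2, 0, 0, 0, 0, 1]
    - [-8.2, -8.3, 0, 0, 0, 0, 1]
    - [-10.4, -5.9, 0, 0, 0, 0, 1]
    - [-11.0, -2.6, 0, 0, 0, 0, 1]
    - [-9.8, 0.4, 0, 0, 0, 0, 1]

```text
t: 25.55
tcp_pos: [0.4929, -0.0096, 0.2138]
tool_rot: [2.305, 2.133, 0.0]
contact_force: [7.3, -5.0, 1.0]
grip_width: 0.0254
grip_force: 32.8
```

Request:
jog_arm:
  commands:
    - [2.6, 2.0, 0, 0, 0, 0, 1]
    - [5.9, 2.2, 0, 0, 0, 0, 1]
    - [8.9, 0.7, 0, 0, 0, 0, 1]
    - [10.5, -2.1, 0, 0, 0, 0, 1]
    - [10.4, -5.5, 0, 0, 0, 0, 1]
    - [8.6, -8.2, 0, 0, 0, 0, 1]
    - [5.6, -9.6, 0, 0, 0, 0, 1]
    - [2.3, -9.1, 0, 0, 0, 0, 1]

```text
t: 26.55
tcp_pos: [0.5176, -0.1017, 0.2136]
tool_rot: [2.305, 2.132, 0.006]
contact_force: [3.6, 10.2, 8.9]
grip_width: 0.0254
grip_force: 33.6
```

Request:
jog_arm:
  commands:
    - [-1.7, 1.1, 0, 0, 0, 0, 1]
    - [-2.3, 1.8, 0, 0, 0, 0, 1]
    - [-2.3, 1.8, 0, 0, 0, 0, 1]
    - [-2.3, 1.8, 0, 0, 0, 0, 1]
    - [-2.3, 1.8, 0, 0, 0, 0, 1]
    - [-2.3, 1.8, 0, 0, 0, 0, 1]
    - [-2.3, 1.8, 0, 0, 0, 0, 1]
    - [-2.3, 1.8, 0, 0, 0, 0, 1]

```text
t: 27.55
tcp_pos: [0.4947, -0.084, 0.2137]
tool_rot: [2.303, 2.132, 0.0]
contact_force: [-1.0, -0.9, 7.6]
grip_width: 0.0251
grip_force: 33.5
```

Run:
```python
from h import *
tab("side"); tab("top"); print(ctrl.state()["t"])
S=imaging.capture("side");T=imaging.capture("top")
cv2.imwrite("pics/s1.png",cv2.resize(np.hstack([S["color"][100:260,210:370],T["color"][130:290,200:360]])[:,:,::-1],(800,400)))
```

```text
side t 27.55 px [246.2 182.5] area 78 r 0.102 tabang -19.0 basket mod360 341.6
tcp r 0.0599 ang -141.0 F [-1.  -0.9  7.6] w 0.0251
top t 27.6 px [286.4 168.4] area 112 r 0.1083 tabang -18.3 basket mod360 340.9
tcp r 0.0599 ang -141.0 F [-0.8 -1.4  8. ] w 0.0253
27.65
```

View pics/s1.png

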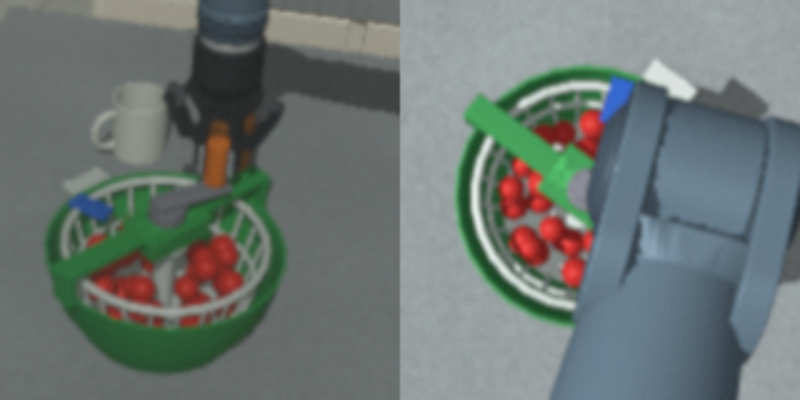

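The basket is at rest with the tab about 18° short of the mark (side view: tab (91,207), mark (85,182)). I'll give it a short pulse.

Run:
```python
from plan import *
for pk in ([12,24,12],[12,26,26,12],[15,30,15],[15,30,30,15],[15,30,30,30,15],[16,32,32,16]):
    o=[]
    for I in(.65,.8,1.0):
        for f in(1.45,1.56):
            T,TH,W=sim(.009*I,f*.011,[[.125,s] for s in pk+[0]*6],th=0,lag=.04); o.append(round(math.degrees(TH[-1]),1))
    print(pk,o)
```

```text
[12, 24, 12] [2.8, 2.3, 2.4, 1.9, 2.0, 1.6]
[12, 26, 26, 12] [9.4, 8.1, 8.2, 7.1, 7.0, 6.0]
[15, 30, 15] [6.1, 5.1, 5.2, 4.4, 4.4, 3.7]
[15, 30, 30, 15] [14.5, 12.8, 12.8, 11.2, 11.0, 9.6]
[15, 30, 30, 30, 15] [24.6, 22.1, 22.0, 19.7, 19.3, 17.2]
[16, 32, 32, 16] [17.1, 15.3, 15.2, 13.4, 13.1, 11.6]
```

Run:
```python
from plan import *
add([16,32,32,16,0,0,0,0])
```

```text
-5637.7 [[-0.8, 1.4, 0, 0, 0, 0, 1], [-1.2, 4.7, 0, 0, 0, 0, 1], [0.3, 7.7, 0, 0, 0, 0, 1], [1.5, 8.7, 0, 0, 0, 0, 1], [1.5, 8.7, 0, 0, 0, 0, 1], [1.5, 8.7, 0, 0, 0, 0, 1], [1.5, 8.7, 0, 0, 0, 0, 1], [1.5, 8.7, 0, 0, 0, 0, 1]]
```

Request:
jog_arm:
  commands:
    - [-0.8, 1.4, 0, 0, 0, 0, 1]
    - [-1.2, 4.7, 0, 0, 0, 0, 1]
    - [0.3, 7.7, 0, 0, 0, 0, 1]
    - [1.5, 8.7, 0, 0, 0, 0, 1]
    - [1.5, 8.7, 0, 0, 0, 0, 1]
    - [1.5, 8.7, 0, 0, 0, 0, 1]
    - [1.5, 8.7, 0, 0, 0, 0, 1]
    - [1.5, 8.7, 0, 0, 0, 0, 1]

```text
t: 28.75
tcp_pos: [0.5093, 0.0048, 0.2136]
tool_rot: [-2.304, -2.135, -0.004]
contact_force: [-2.3, 3.4, 10.6]
grip_width: 0.0253
grip_force: 33.9
```

Run:
```python
from h import *
tab("side"); tab("top"); print(ctrl.state()["t"])
T=imaging.capture("top"); w,a,_=blob(T,(0,0,175),(180,40,255),(295,150,320,175)); P=at(T,w,.122)[0]-AX;print(w,a,np.degrees(np.arctan2(P[1],P[0])),np.hypot(*P))
```

```text
side t 28.75 px [255.7 176.9] area 68 r 0.1003 tabang -41.5 basket mod360 4.1
tcp r 0.0603 ang 122.0 F [-2.3  3.4 10.6] w 0.0253
top t 28.8 px [300.  177.3] area 138 r 0.1045 tabang -41.7 basket mod360 4.3
tcp r 0.0603 ang 122.1 F [-2.3  4.4 11. ] w 0.025
28.85
[307.145 162.25 ] 200 -37.16539214291878 0.15132168446486627
```

Request:
jog_arm:
  commands:
    - [0, 0, 0, 0, 0, 0, 0.2]
    - [0, 0, 0, 0, 0, 0, -0.4]
    - [0, 0, 0, 0, 0, 0, -1]
    - [0, 0, 0, 0, 0, 0, -1]
    - [0, 0, 0, 0, 0, 0, -1]
    - [0, 0, 2, 0, 0, 0, -1]
    - [0, 0, 5, 0, 0, 0, -1]
    - [0, 0, 8, 0, 0, 0, -1]

```text
t: 29.9
tcp_pos: [0.5083, 0.004, 0.293]
tool_rot: [-2.305, -2.135, 0.0]
contact_force: [-0.2, 0.8, 0.5]
grip_width: 0.0854
grip_force: 0.0
```

Request:
jog_arm:
  commands:
    - [0, 0, 3, 0, 0, 0, -1]
    - [-1, 0, 6, 0, 0, 0, -1]
    - [-4, 1, 7, 0, 0, 0, -1]
    - [-7, 3, 7, 0, 0, 0, -1]
    - [-10, 6, 7, 0, 0, 0, -1]
    - [-12, 9, 7, 0, 0, 0, -1]
    - [-13, 11, 7, 0, 0, 0, -1]
    - [-13, 12, 7, 0, 0, 0, -1]

```text
t: 30.9
tcp_pos: [0.378, 0.1248, 0.3626]
tool_rot: [2.303, 2.136, 0.001]
contact_force: [0.3, -1.2, 0.6]
grip_width: 0.0855
grip_force: 0.0
```

Run:
```python
from h import *
tab("side"); tab("top"); print(ctrl.state()["t"])
S=imaging.capture("side");T=imaging.capture("top")
cv2.imwrite("pics/s2.png",cv2.resize(np.hstack([S["color"][100:260,210:370],T["color"][130:290,200:360]])[:,:,::-1],(800,400)))
```

```text
side t 30.9 px [255.5 177. ] area 66 r 0.1005 tabang -41.2 basket mod360 3.8
tcp r 0.2365 ang 133.7 F [ 0.3 -1.2  0.6] w 0.0855
top t 30.95 px [299.6 177.3] area 141 r 0.1037 tabang -41.2 basket mod360 3.8
tcp r 0.2365 ang 133.5 F [ 0.8  0.8 -0. ] w 0.0854
31.0
```

View pics/s2.png

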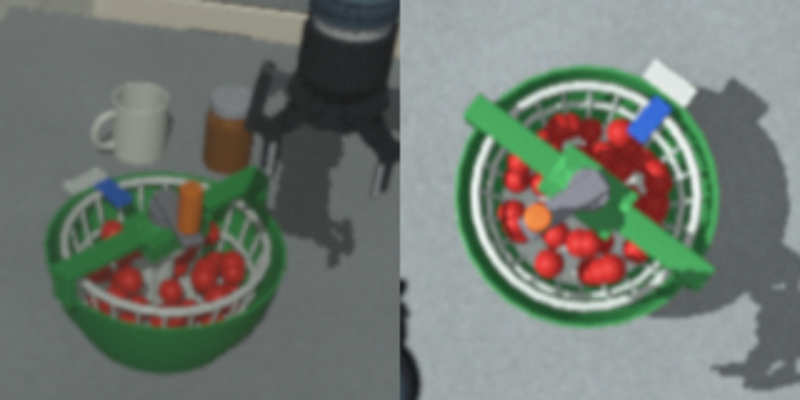

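The gripper is open and clear. The blue tab (650,118) faces the white mark (669,82), about 8 mm off its centre line, inside the 16 mm allowed.

```bash
python3 -c "
from station import ctrl
print(ctrl.finish_job())"
```

```text
the job is handed in; nothing more can be done
None
```

I handed the job in: the basket averaged about 2.03 rad/s over the 7 s hold (camera angles at its two ends; never above about 2.1 in a fitted model) and stopped with its tab about 8 mm off the mark's centre (16 mm allowed), after which I let go of the knob and moved clear at 31 s, leaving the jug, jar and mug alone.

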